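# Bearing check on the bench sanding spindle

### The job

The sanding spindle is due for its bearing check. First push the open door of its belt guard shut until it snaps home on its catch; then take the bearing checker out of its wooden holder and hold it upright, tip down, on the middle of the measuring pad of the bearing next to the sanding drum, pressing lightly so that the sprung tip goes about half-way in. Finish while still holding the checker on the pad like that, never press it hard on the machine, and leave the other things on the bench where they are.

Things in the scene. Friction and masses are not known exactly. Their poses are not given: they have to be found in the camera images.
- spindle: Bench sanding spindle, fixed. Origin on the bench midway between its two dark grey pillow-block bearings; z up, y along the shaft (91 mm up) to the brown sanding drum: 120 mm dia., y = 98 to 218 mm, top 152 mm up. Bearings at y = 64 and -64 mm, tops 126 mm up. Green belt guard at y = -98 to -173, x = -78 to 78 mm, top 185 mm up. Foot plate 170 x 360 x 10 mm, pedestal 55 mm high.
- guard_door (a joint): Angle of the guard's door, rad: 0 shut, grows as it opens; starts 0.5 to 1.1. Light hinge (0.04 N m friction): stays where it is left. At about 0.1 rad its tongue meets the catch's sprung roller; some 10 N near the free edge takes it past, and from about 0.05 rad it snaps shut to 0 against its stop and stays.
- door_hinge (a point): Point on the door's vertical hinge axis (x = 78, y = -175 mm of the spindle), 145 mm above the bench. Axes turn with the door: x from the free edge to the hinge, y from the outer face inwards (closing direction), z up; shut, they are parallel to the spindle's. The door opens counter-clockwise seen from above, its free edge swinging out to the spindle's -y.
- door_push (a point): Spot on the outer face of the door where to push, 130 mm from the hinge axis, 24 mm from the free edge, 145 mm above the bench. Axes as door_hinge. The door is a flat green plate 152 mm wide, 4 mm thick, 14 to 182 mm above the bench; a black pull knob (26 mm dia., 23 mm proud) sits 60 mm above the bench near the free edge.
- holder: Wooden holder of the checker, fixed on the bench: block 62 (x) x 94 (y) x 90 mm high with a pocket 34 x 64 mm open at the top. Origin: centre of its underside; z up.
- checker: Bearing checker, grey hand-held instrument, 0.16 to 0.26 kg, standing tip down in the holder with 3 mm play. Origin: free end of its tip when out (6 mm above the bench in the holder); z up. Body 28 (x) x 58 (y) mm from z = 34 to 154 mm, the top 70 mm above the holder; rubber nose below ends at z = 14 mm, then a 7 mm dia. steel tip. Grip across x at about z = 130 mm; lift 60 mm to draw it clear.
- probe_tip (a joint): How far the checker's sprung tip is pushed in, m: 0 out, 0.010 fully in (half-way 0.005). The spring gives 1 N at first and 0.35 N more per mm (2.8 N half-way in, 4.6 N at the end of travel).
- tip_end (a point): Free end of the checker's tip (moves with the sprung tip); z up the instrument.
- pad: Measuring pad of the bearing next to the sanding drum: bright flat metal disc, 20 mm dia., with a dark centre mark, on the crown of the housing. Origin: centre of its top face, 131 mm above the bench (x = 0, y = 64 mm of the spindle); z up. The bearing next to the guard has a like pad, which is not the one wanted.
- grease_tin: Bystander: grease tin, 64 mm dia., 65 mm high; origin at the centre of its underside. Leave it alone.
- wrench: Bystander: steel wrench 180 mm long, lying flat; origin at its underside, x along it. Leave it alone.
- shaft_collar: Bystander: dark steel shaft collar, 44 mm dia. ring with a 25 mm bore, 15 mm high, lying flat; origin at the centre of its underside. Leave it alone.

How it is judged:
On the way, in this order (a step that is already met when the one before it is completed fails the run):
1. the guard door is shut and sits on its catch (value of joint guard_door below 0.02 rad), for 0.3 s.
2. the checker is in the gripper, lifted clear of its holder, with the guard door still shut (height (world z) of checker above 0.065 m and contact force between the fingers and checker above 1 N and value of joint guard_door below 0.02 rad), for 0.1 s.
At the end, for the whole second after the job is handed in: The guard door is shut on its catch (within 0.02 rad of fully shut); the checker is held in the gripper, still and upright within 0.10 rad, with its tip within 7 mm of the pad's centre, pressing the pad with 1 to 8 N and the sprung tip pushed in 2 to 9 mm of its 10 mm (value of joint guard_door below 0.02 rad and horizontal distance between tip_end and pad below 0.007 m and contact force between checker and pad between 1 and 8 N and value of joint probe_tip between 0.002 and 0.009 m and angle between checker's own z axis and vertical below 0.1 rad and linear speed of checker below 0.02 m/s and contact force between the fingers and checker above 1 N); the arm keeps its last pose, push and grip.
It fails at once if the checker is pressed on the machine with more than 20 N (contact force between checker and spindle above 20 N).
It fails at once if the grease tin is moved by more than 30 mm (distance of grease_tin from where it was at the start of the episode above 0.03 m).
It fails at once if the wrench is moved by more than 30 mm (distance of wrench from where it was at the start of the episode above 0.03 m).
It fails at once if the shaft collar is moved by more than 30 mm (distance of shaft_collar from where it was at the start of the episode above 0.03 m).
It also fails if it takes over 64 s, if anything falls off the work surface, if the arm or the gripper's body presses on something with over 40 N, if the wrist force passes 120 N, or if a joint passes its speed limit or range.

### The arm

A 6-joint arm with a two-finger parallel gripper is mounted at the origin on the work surface. World frame = base frame: x ahead of the robot, y to its left, z up, the work surface at z = 0. Lengths are in m, angles in rad, forces in N, time in s.
With the tool pointing down it reaches from about 0.15 to 0.775 m from the base axis. Payload 6.1 kg.
Tool frame: the origin (TCP) lies midway between the tips of the shut fingers; the grasp point (between the pads) lies 19 mm behind it; z points along the fingers, y is the line along which they close (so a half turn about z gives the same grasp; the last joint's range is limited). The gripper opens to 85 mm and grips with 20 to 120 N. Pads are 22 mm wide; open, the fingers measure 114 mm over their backs; the gripper's body (76 mm by 85 mm) begins 54 mm behind the grasp point. The pads swing forward as they close: fully open they stand 13 mm farther back than shut.
Start: joints at [1.246, 0.126, -0.04, 1.405, 0, 1.571], TCP at [0.168, 0.498, 0.231] pointing down, gripper open.
Joint ranges: [-2.72, 2.72], [-0.95, 1.95], [-1.27, 1.35], [-1.78, 2.02], [-1.46, 1.47], [-3.14, 3.14]. Speed limits (rad/s): [2.39, 2.39, 3.01, 3.14, 3.14, 3.14].

### API

Orientations are given as a unit quaternion [x, y, z, w].
In Python, from bench import telemetry, imaging, order gives the robot as it stands. The module is installed in compiled form; this text tells all that it offers.
- The arm moves only by the shell command python3 -m jog 'ROWS' [FORCE]. ROWS is a JSON object of lists of equal length, an entry for each row: "translation": the shift along the tool's x, y, z scaled (see below), a list of three; "angular": the turn, a rotation vector about the tool's x, y, z scaled (see below), a list of three; "jaw": the closure, from 0 (fully open) to 1 (shut). A call has 1 to 10 rows; each row shifts and turns the commanded pose from where the row before left it, along the tool's axes as they then stand; what a row does not reach is not made up. The controller multiplies each number of a shift by 0.5 m and each number of a turn by 180 degrees. A row lasts 1/8 s, in which the tool goes at most 62.5 mm and 10.7 degrees, less where a joint would pass 70% of its speed; a pose out of reach is approached as far as the arm can. A call with a number of a shift or a turn outside -1 to 1 is refused whole. A call with a gripper value outside its range is refused whole. The fingers move at their own pace and stop on an object; FORCE is the grip in N (left out, the last holds). Time passes only in rows, so rows that do not move let the fingers close. It gives the time, the measured TCP pose, the force, the opening and the grip force at its end, in the units of the state.
- telemetry.read_state(): the state, without advancing time (a new reading comes with each control period).
- imaging.capture(name): name is "scene" or "top" or "wrist"; returns a dict with "pixels" (400x640x3 uint8, red, green, blue), "z_map" (400x640 float32, m along the optical axis (not along the pixel's ray), 0 where there is no reading), "intrinsics" (3x3 intrinsics, pixels), "rvec" (rotation vector, rad) and "tvec" (3), from world to camera coordinates, as OpenCV has them. Camera axes: x right, y down, z forward; pixel columns grow to the right and rows downward; lengths in m; the calibration is good to about 2 mm. A picture is of the moment at which its call begins.
- order.close_job(): hands the job in; it is judged then, once.
The state is a dict: "time": time; "joints": joint angles; "joint_vel": joint speeds; "effort": joint torques, N m; "tool_pos": TCP position; "tcp_rot": TCP orientation; "ft_force": force on the tool from outside, world axes, zero at the start; "ft_torque": the same for the moment, N m; "gripper_width": finger opening in m; "finger_force": force on a finger pad.
Only numpy, scipy, OpenCV 4.12 (cv2) and the standard library are available. Lean on these libraries where they do the work, as an engineer would, in place of code of your own. Each camera call takes 0.05 s, during which the arm holds its last target. There are 200 camera calls.

## Working session

There is one attempt and no reset: what is moved stays moved. The work goes in short steps, Python scripts to look and compute and a shell command to move; the robot and the scene stay as the last step left them, time stands still between calls to the robot, and variables do not carry over. Pictures are saved under pics/ and viewed, at most 10 in all, crops included, and the job is handed in when it is done.

```bash
mkdir -p pics
cat > h.py <<'E'
import numpy as np, cv2
from bench import telemetry, imaging, order
from scipy.spatial.transform import Rotation as R
def cap(n, save=None):
    d=imaging.capture(n); 
    if save: cv2.imwrite('pics/'+save, d['pixels'][:,:,::-1])
    return d
def world(d):
    K=np.array(d['intrinsics']);Rm=R.from_rotvec(np.ravel(d['rvec'])).as_matrix();t=np.ravel(d['tvec'])
    v,u=np.mgrid[0:400,0:640]; z=d['z_map']
    c=np.stack([(u-K[0,2])/K[0,0]*z,(v-K[1,2])/K[1,1]*z,z],-1)
    w=(c-t)@Rm; w[z<=0]=np.nan
    return w
def ray(d,u,v,h):
    K=np.array(d['intrinsics']);Rm=R.from_rotvec(np.ravel(d['rvec'])).as_matrix();t=np.ravel(d['tvec'])
    o=-t@Rm; r=np.array([(u-K[0,2])/K[0,0],(v-K[1,2])/K[1,1],1])@Rm
    return o+r*(h-o[2])/r[2]
E
python3 - <<'E'
from h import *
import pickle
D={}
for n in ('scene','top'):
    D[n]=cap(n,n+'0.png'); print(n,-np.ravel(D[n]['tvec'])@R.from_rotvec(np.ravel(D[n]['rvec'])).as_matrix())
pickle.dump(D,open('d0.pkl','wb'))
print(telemetry.read_state())
E
```

```text
scene [1.16224533 0.52196131 0.78830224]
top [0.29396526 0.01105341 1.73694878]
{'time': 0.1, 'joints': array([ 1.24598499e+00,  1.26350193e-01, -4.05228006e-02,  1.40538099e+00,
       -7.52173421e-06,  1.57084292e+00]), 'joint_vel': array([-4.70729169e-05, -1.23292499e-03,  1.83731739e-03, -2.44751874e-04,
        9.76133012e-04, -1.36078021e-03]), 'effort': array([-7.12137899e-04, -4.36906600e+01,  3.53605270e+01,  1.37057318e-02,
       -3.78650498e-05,  1.50190652e-05]), 'tool_pos': array([0.16742891, 0.49720175, 0.23058309]), 'tcp_rot': array([ 1.61715630e-01,  9.86837131e-01, -7.19850343e-04, -1.14118356e-04]), 'ft_force': array([-0.36857983,  0.68547885, -0.31646698]), 'ft_torque': array([-0.05643125,  0.03859561, -0.05481799]), 'finger_force': 0.0, 'gripper_width': 0.0853890425614029}
```

View pics/scene0.png

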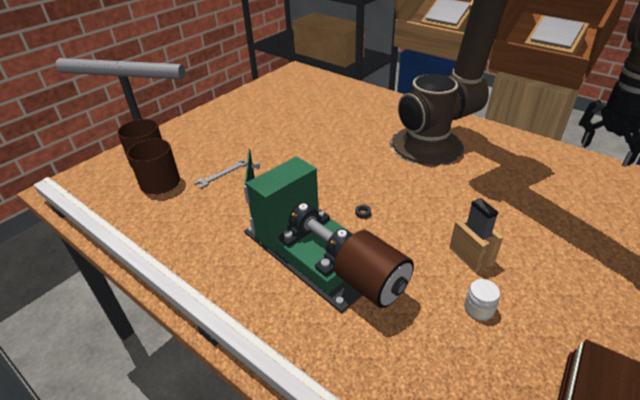

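View pics/top0.png

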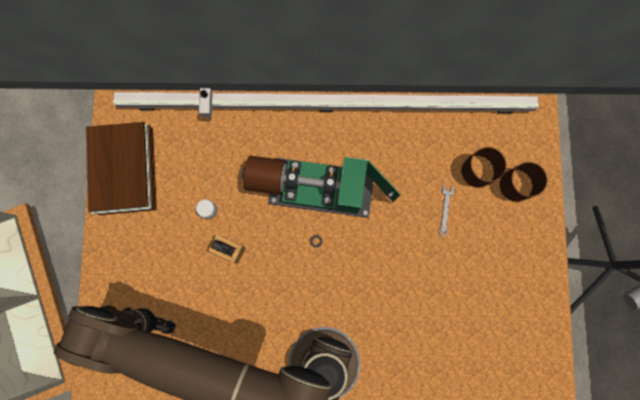

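The scene view shows the spindle at about (330,240), its green guard with the open door at (250,180), the checker in its holder at (480,235), the tin at (483,298) and the collar at (363,211). In the top view, the drum is at (265,175), the guard at (353,183), the door runs from (368,163) to (397,197), the holder is at (225,249), and the wrench is at (446,210).

Run:
```python
from h import *
import pickle
D=pickle.load(open('d0.pkl','rb'))
for n in ('top','scene'):
    d=D[n]; W=world(d); hsv=cv2.cvtColor(d['pixels'],cv2.COLOR_RGB2HSV)
    g=(hsv[...,0]>60)&(hsv[...,0]<90)&(hsv[...,1]>80)
    m=g&(W[...,2]>.165)&(W[...,2]<.2)
    nl,lab,st,ce=cv2.connectedComponentsWithStats(m.astype(np.uint8))
    for i in range(1,nl):
        if st[i,4]<12: continue
        P=W[lab==i]; r=cv2.minAreaRect(P[:,:2].astype(np.float32))
        print(n,'green top',st[i],ce[i],'mean',P.mean(0).round(4),'zmed',np.median(P[:,2]).round(4),'rect',r, cv2.boxPoints(r).round(4).tolist())
    # checker top & holder region
    wx,wy,wz=W[...,0],W[...,1],W[...,2]
    for nm,(lo,hi) in {'chk':(.13,.18),'hold':(.08,.1)}.items():
        m=(wz>lo)&(wz<hi)&(wx>.15)&(wx<.5)&(wy>.15)&(wy<.45)&(wx>.24)
        if m.sum()<5: print(n,nm,m.sum());continue
        nl,lab,st,ce=cv2.connectedComponentsWithStats(m.astype(np.uint8))
        for i in range(1,nl):
            if st[i,4]<10: continue
            P=W[lab==i]; print(n,nm,st[i],P.mean(0).round(4),np.median(P[:,2]).round(4),cv2.minAreaRect(P[:,:2].astype(np.float32)))
    # bright pads
    b=(hsv[...,1]<50)&(hsv[...,2]>140)&(wz>.11)&(wz<.15)&(wx>.4)&(wx<.75)&(abs(wy)<.3)
    nl,lab,st,ce=cv2.connectedComponentsWithStats(b.astype(np.uint8))
    for i in range(1,nl):
        P=W[lab==i]; print(n,'pad',st[i],ce[i].round(1),P.mean(0).round(4))
# drum in top
d=D['top'];W=world(d)
m=(W[...,2]>.1)&(W[...,2]<.16)&(W[...,0]>.4)&(W[...,0]<.75)&(W[...,1]>.05)&(W[...,1]<.35)
P=W[m];print('drum',m.sum(),P[:,2].max(),cv2.minAreaRect(P[P[:,2]>.1][:,:2].astype(np.float32)))
v=cv2.resize(d['pixels'][140:270,190:420,::-1],None,fx=3.4,fy=3.4,interpolation=cv2.INTER_CUBIC);cv2.imwrite('pics/topc.png',v)
```

```text
top green top [ 337  158   62   51 1192] [353.56795302 182.64177852] mean [ 0.5906 -0.0895  0.185 ] zmed 0.1854 rect ((0.5847044587135315, -0.1406618058681488), (0.18943217396736145, 0.15636226534843445), 82.3984375) [[0.49470001459121704, -0.22419999539852142], [0.6496999859809875, -0.24490000307559967], [0.6747000217437744, -0.057100001722574234], [0.5196999907493591, -0.036400001496076584]]
top chk [211 240  21  15 182] [0.3825 0.3311 0.1581] 0.1591 ((0.3830496072769165, 0.3328966796398163), (0.060516659170389175, 0.028728844597935677), 64.9944839477539)
top hold [208 234  34  29 317] [0.3813 0.3277 0.0899] 0.09 ((0.3836464285850525, 0.33401837944984436), (0.0965346023440361, 0.06194883957505226), 65.41265106201172)
top pad [289 174   6   6  28] [291.5 176.3] [0.6201 0.1124 0.1319]
top pad [302 179   1   1   1] [302. 179.] [0.6148 0.0783 0.1146]
top pad [327 179   6   6  27] [329.7 181.4] [ 0.6043 -0.014   0.1299]
top pad [309 180   1   1   1] [309. 180.] [0.6119 0.0549 0.1127]
top pad [320 182   2   1   2] [320.5 182. ] [0.6057 0.0165 0.1114]
scene green top [ 246  152   70   52 
[... 489 characters left out ...]
90494, 0.029493458569049835), 65.92654418945312)
scene hold [454 216  49  34 630] [0.4003 0.3384 0.09  ] 0.0907 ((0.3846474587917328, 0.3327013850212097), (0.0967271625995636, 0.06497552990913391), 64.69364166259766)
scene pad [258 163   1   1   1] [258. 163.] [ 0.5584 -0.2056  0.1498]
scene pad [299 204   9   6  42] [302.8 206.3] [ 0.6037 -0.0132  0.1312]
scene pad [338 230   9   7  51] [341.7 232.8] [0.6201 0.1137 0.1316]
scene pad [399 267   1   2   2] [399.  267.5] [0.6384 0.2687 0.1413]
scene pad [389 279   1   1   1] [389. 279.] [0.6688 0.2654 0.133 ]
drum 1695 0.15963710343208626 ((0.6253775954246521, 0.16655239462852478), (0.23430316150188446, 0.11803437769412994), 82.89657592773438)
```

View pics/topc.png

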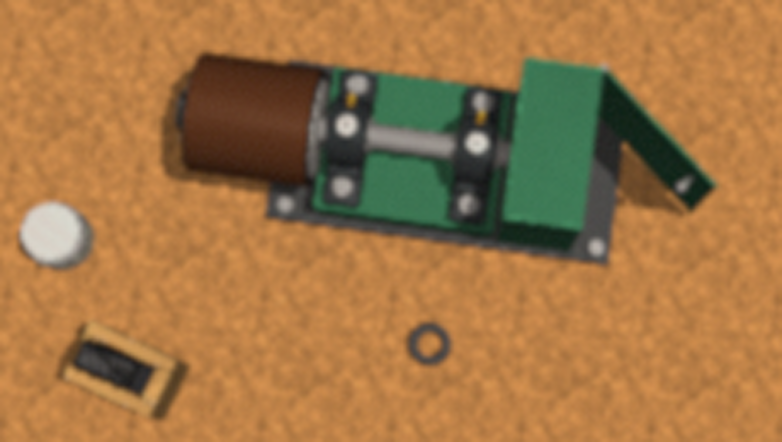

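The pads triangulate consistently in both views, at about (0.620, 0.113, 0.1315) for the wanted one and (0.604, -0.014) for the other. The guard and door are clear in the crop, with the door's free edge at crop (713,185).

```bash
cat >> h.py <<'E'
def go(p,yaw=None):
    s=telemetry.read_state(); Rc=R.from_quat(s['tcp_rot']); 
    t=Rc.inv().apply(np.array(p)-s['tool_pos'])/.5
    print('pos',s['tool_pos'].round(4),'F',np.round(s['ft_force'],1),'t',round(s['time'],2),'w',round(s['gripper_width'],4),'ff',round(s['finger_force'],1))
    y=Rc.apply([0,1,0]); print('tool y yaw',np.degrees(np.arctan2(y[1],y[0])).round(2),'z',Rc.apply([0,0,1]).round(4))
    print('shift units',t.round(4),'rows>=',np.abs(np.linalg.norm(t)/.125).round(1))
    if yaw is not None:
        a=np.radians(yaw); Y=np.array([np.cos(a),np.sin(a),0]);Z=np.array([0,0,-1.]);X=np.cross(Y,Z)
        T=R.from_matrix(np.stack([X,Y,Z],1)); r=(Rc.inv()*T).as_rotvec()/np.pi
        print('turn units',r.round(4),'rows>=',(np.linalg.norm(r)/.0594).round(1),'shift in turned frame',(T.inv().apply(np.array(p)-s['tool_pos'])/.5).round(4))
E
python3 - <<'E'
from h import *
import pickle
D=pickle.load(open('d0.pkl','rb'))
pa=np.array([.6201,.113]);pb=np.array([.604,-.0136])
ey=(pa-pb)/np.linalg.norm(pa-pb);ex=np.array([ey[1],-ey[0]]);o=(pa+pb)/2
print('padgap',np.linalg.norm(pa-pb),'o',o,'yaw',np.arctan2(ex[1],ex[0]))
h=o+.078*ex-.175*ey; print('hinge',h)
d=D['top'];
for c in ((713,185),(690,211),(605,70)):
    print('corner',c,ray(d,190+c[0]/3.4,140+c[1]/3.4,.182))
W=world(d);hsv=cv2.cvtColor(d['pixels'],cv2.COLOR_RGB2HSV)
g=(hsv[...,0]>60)&(hsv[...,0]<90)&(hsv[...,1]>80)&(W[...,2]>.172)
P=W[g];q=(P[:,:2]-o); L=np.c_[q@ex,q@ey]; k=L[:,1]<-.19; L=L[k]
print(k.sum(),L.min(0),L.max(0)); v,_,c0,c1=cv2.fitLine(L.astype(np.float32),cv2.DIST_L2,0,.01,.01).ravel()[[0,1,2,3]].tolist() if 0 else (0,0,0,0)
l=cv2.fitLine(L.astype(np.float32),cv2.DIST_L2,0,.01,.01).ravel();print('line',l,'angle',np.arctan2(abs(l[1]),abs(l[0])))
hl=np.array([.078,-.175]);f=L[np.argmax(np.linalg.norm(L-hl,axis=1))];print('far',f,np.linalg.norm(f-hl),np.arctan2(hl[1]-f[1],hl[0]-f[0]))
th=np.arctan2(hl[1]-f[1],hl[0]-f[0])
for t in (th,.1,0):
    dx=np.cos(t)*ex+np.sin(t)*ey; dy=-np.sin(t)*ex+np.cos(t)*ey
    print(t,'push',h-.13*dx,'closing dir',dy, 'standoff .05',h-.13*dx-.05*dy)
go([.55,-.3,.231],5)
E
```

```text
padgap 0.12761963015147787 o [0.61205 0.0497 ] yaw -0.1264931971391074
hinge [ 0.66734949 -0.133742  ]
corner (713, 185) [ 0.55406188 -0.23683695  0.182     ]
corner (690, 211) [ 0.52920691 -0.21492492  0.182     ]
corner (605, 70) [ 0.66363634 -0.1359938   0.182     ]
39 [-0.01953805 -0.28690707] [ 0.05856205 -0.19276528]
line [ 0.64013535  0.7682622   0.01853225 -0.24073417] angle 0.876122
far [-0.01953805 -0.28690707] 0.14844819014121532 0.8538960138721713
0.8538960138721713 push [ 0.57025198 -0.22018316] closing dir [-0.66493203  0.74690387] standoff .05 [ 0.60349858 -0.25752836]
0.1 push [ 0.53739511 -0.13029829] closing dir [0.0264901  0.99964908] standoff .05 [ 0.5360706  -0.18028074]
0 push [ 0.53838813 -0.1173417 ] closing dir [0.12615614 0.9920104 ] standoff .05 [ 0.53208033 -0.16694222]
pos [0.1674 0.4972 0.2306] F [-0.4  0.7 -0.3] t 0.1 w 0.0854 ff 0.0
tool y yaw 71.39 z [-5.0e-04 -1.4e-03 -1.0e+00]
shift units [-1.2340e+00 -1.2668e+00  1.0000e-03] rows>= 14.1
turn units [-4.000e-04  3.000e-04  3.688e-01] rows>= 6.2 shift in turned frame [-1.655e+00  6.233e-01 -8.000e-04]
```

```bash
python3 -m jog '{"translation":[[0,0,-0.02],[0,0,-0.02],[0,0,-0.02],[0,0,-0.02],[0,0,0],[0,0,0],[0,0,0]],"angular":[[0,0,0.057],[0,0,0.057],[0,0,0.057],[0,0,0.057],[0,0,0.057],[0,0,0.056],[0,0,0]],"jaw":[1,1,1,1,1,1,1]}'; python3 -c "
from h import *
go([.605,-.30,.27],10)"
```

```text
time: 0.98
tool_pos: [0.1675, 0.4974, 0.2709]
tcp_rot: [0.642, 0.767, -0.0, 0.0]
ft_force: [-0.1, -0.1, 0.2]
gripper_width: -0.0001
finger_force: 0.0
pos [0.1675 0.4974 0.2709] F [-0.1 -0.1  0.2] t 0.97 w -0.0001 ff 0.0
tool y yaw 10.12 z [-2.e-04 -7.e-04 -1.e+00]
shift units [-1.7237  0.5811  0.0028] rows>= 14.6
turn units [-0.0001  0.0002  0.0007] rows>= 0.0 shift in turned frame [-1.7225  0.5848  0.0018]
```

```bash
python3 -m jog '{"translation":[[-0.096,0.032,0],[-0.096,0.032,0],[-0.096,0.032,0],[-0.096,0.032,0],[-0.096,0.032,0],[-0.096,0.032,0],[-0.096,0.032,0],[-0.096,0.032,0],[-0.096,0.032,0],[-0.096,0.032,0]],"angular":[[0,0,0],[0,0,0],[0,0,0],[0,0,0],[0,0,0],[0,0,0],[0,0,0],[0,0,0],[0,0,0],[0,0,0]],"jaw":[1,1,1,1,1,1,1,1,1,1]}' && python3 -m jog '{"translation":[[-0.096,0.032,0],[-0.096,0.032,0],[-0.096,0.032,0],[-0.096,0.032,0],[-0.096,0.032,0],[-0.096,0.032,0],[-0.096,0.032,0],[-0.09,0.032,0],[0,0,0]],"angular":[[0,0,0],[0,0,0],[0,0,0],[0,0,0],[0,0,0],[0,0,0],[0,0,0],[0,0,0],[0,0,0]],"jaw":[1,1,1,1,1,1,1,1,1]}'; python3 -c "
from h import *
go([.605,-.29,.14],10)"
```

```text
time: 2.22
tool_pos: [0.409, 0.051, 0.2713]
tcp_rot: [0.641, 0.767, 0.0, 0.0]
ft_force: [1.8, 0.1, -0.9]
gripper_width: -0.0003
finger_force: 0.0
time: 3.35
tool_pos: [0.6015, -0.303, 0.2681]
tcp_rot: [0.643, 0.766, -0.001, -0.002]
ft_force: [0.1, 0.7, 0.1]
gripper_width: -0.0002
finger_force: 0.0
pos [ 0.6015 -0.303   0.2681] F [0.1 0.7 0.1] t 3.35 w -0.0002 ff 0.0
tool y yaw 10.04 z [-0.0032  0.0012 -1.    ]
shift units [0.024  0.0121 0.2563] rows>= 2.1
turn units [-0.0009 -0.0006  0.0002] rows>= 0.0 shift in turned frame [0.0244 0.0114 0.2563]
```

```bash
python3 -m jog '{"translation":[[0.024,0.012,0],[0,0,0.086],[0,0,0.085],[0,0,0.085],[0,0,0]],"angular":[[0,0,0],[0,0,0],[0,0,0],[0,0,0],[0,0,0]],"jaw":[1,1,1,1,1]}'; python3 -c "
from h import *
go([.605,-.29,.14],10)
s=telemetry.read_state();Rc=R.from_quat(s['tcp_rot']);p=s['tool_pos'].copy();z0=.14
o=np.array([.612,.0497]);a=-.1265
h=np.array([.66735,-.13374])
for t in (.86,.75,.65,.55,.45,.35,.25,.17,.1,.05,0,-.03):
    dx=np.array([np.cos(t+a),np.sin(t+a)]);dy=np.array([-dx[1],dx[0]])
    q=np.r_[h-.13*dx-.015*dy,z0]; print(t,q.round(4),(Rc.inv().apply(q-p)/.5).round(4)); p=q
cap('wrist','w1.png')"
```

```text
time: 3.98
tool_pos: [0.6024, -0.2844, 0.1407]
tcp_rot: [0.642, 0.767, -0.001, -0.003]
ft_force: [0.0, 0.3, 0.4]
gripper_width: 0.0001
finger_force: 0.0
pos [ 0.6024 -0.2844  0.1407] F [0.  0.3 0.4] t 3.98 w 0.0001 ff 0.0
tool y yaw 10.18 z [-0.0055  0.0029 -1.    ]
shift units [-0.0119  0.0031  0.0014] rows>= 0.1
turn units [-0.0015 -0.0012  0.001 ] rows>= 0.0 shift in turned frame [-0.0119  0.0032  0.0015]
0.86 [ 0.5808 -0.2319  0.14  ] [ 0.1109 -0.0239  0.002 ]
0.75 [ 0.5706 -0.2218  0.14  ] [ 0.0235 -0.0166  0.0002]
0.65 [ 0.5623 -0.2117  0.14  ] [ 0.0228 -0.0128  0.0001]
0.55 [ 0.555  -0.2008  0.14  ] [ 0.024  -0.0104  0.0001]
0.45 [ 0.5489 -0.1893  0.14  ] [ 0.0249 -0.008   0.0001]
0.35 [ 0.5439 -0.1772  0.14  ] [ 0.0256 -0.0055  0.0001]
0.25 [ 0.5402 -0.1646  0.14  ] [ 0.026  -0.0029  0.0001]
0.17 [ 0.5381 -0.1544  0.14  ] [ 0.0209 -0.0004  0.0001]
0.1 [ 0.537  -0.1453  0.14  ] [0.0183 0.001  0.0001]
0.05 [ 0.5366 -0.1388  0.14  ] [0.013  0.0015 0.    ]
0 [ 0.5365 -0.1322  0.14  ] [0.0129 0.0021 0.    ]
-0.03 [ 0.5366 -0.1283  0.14  ] [0.0077 0.0016 0.    ]
```

View pics/w1.png

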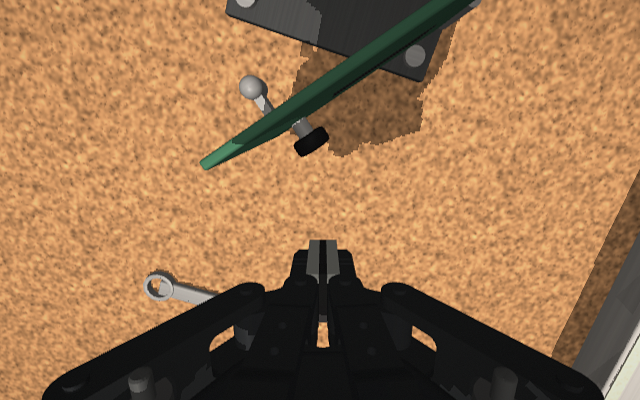

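The wrist view shows the shut fingers at (323,260), with the door edge ahead running from (205,162) to (470,5). The path between them is clear and the wrench is well off to the side.

```bash
python3 -m jog '{"translation":[[0.04,-0.008,0.001],[0.04,-0.008,0.001],[0.031,-0.008,0],[0.0235,-0.0166,0],[0.023,-0.013,0],[0.024,-0.010,0],[0.025,-0.008,0],[0,0,0]],"angular":[[0,0,0],[0,0,0],[0,0,0],[0,0,0],[0,0,0],[0,0,0],[0,0,0],[0,0,0]],"jaw":[1,1,1,1,1,1,1,1]}'; python3 -c "
from h import *
go([.5439,-.1772,.14],10)"
```

```text
time: 5.03
tool_pos: [0.5507, -0.1912, 0.1423]
tcp_rot: [0.642, 0.766, -0.0, -0.0]
ft_force: [0.1, -0.7, -0.6]
gripper_width: -0.0
finger_force: 0.0
pos [ 0.5507 -0.1912  0.1423] F [ 0.1 -0.7 -0.6] t 5.03 w -0.0 ff 0.0
tool y yaw 10.06 z [-7.e-04 -0.e+00 -1.e+00]
shift units [ 0.0299 -0.0086  0.0047] rows>= 0.3
turn units [-0.0002 -0.      0.0003] rows>= 0.0 shift in turned frame [ 0.0299 -0.0086  0.0047]
```

```bash
python3 -m jog '{"translation":[[0.028,-0.007,0.004],[0.026,-0.003,0],[0.021,0,0],[0.018,0.001,0],[0,0,0]],"angular":[[0,0,0],[0,0,0],[0,0,0],[0,0,0],[0,0,0]],"jaw":[1,1,1,1,1]}'; python3 -m jog '{"translation":[[0.006,0.001,0],[0.006,0.001,0],[0.006,0.001,0]],"angular":[[0,0,0],[0,0,0],[0,0,0]],"jaw":[1,1,1]}'; python3 -m jog '{"translation":[[0.004,0.001,0],[0.004,0.001,0]],"angular":[[0,0,0],[0,0,0]],"jaw":[1,1]}'
```

```text
time: 5.65
tool_pos: [0.5388, -0.1462, 0.1402]
tcp_rot: [0.642, 0.766, -0.0, -0.0]
ft_force: [-0.2, -0.1, 0.8]
gripper_width: 0.0003
finger_force: 0.0
time: 6.02
tool_pos: [0.5389, -0.1379, 0.1403]
tcp_rot: [0.643, 0.766, 0.0, 0.0]
ft_force: [0.1, -1.1, -0.1]
gripper_width: 0.0
finger_force: 0.0
time: 6.28
tool_pos: [0.5391, -0.1346, 0.1404]
tcp_rot: [0.643, 0.766, -0.001, 0.001]
ft_force: [-0.3, -7.7, 0.0]
gripper_width: 0.0002
finger_force: 0.0
```

Roller reached; a little further.

```bash
python3 -m jog '{"translation":[[0.004,0,0],[0.004,0,0]],"angular":[[0,0,0],[0,0,0]],"jaw":[1,1]}'; python3 -m jog '{"translation":[[0.004,0,0],[0.004,0,0]],"angular":[[0,0,0],[0,0,0]],"jaw":[1,1]}';  python3 -m jog '{"translation":[[0.004,0,0],[0,0,0]],"angular":[[0,0,0],[0,0,0]],"jaw":[1,1]}'
```

```text
time: 6.52
tool_pos: [0.5389, -0.1342, 0.1407]
tcp_rot: [0.644, 0.765, -0.004, 0.003]
ft_force: [2.3, -22.3, -2.2]
gripper_width: -0.0002
finger_force: 0.0
time: 6.78
tool_pos: [0.5379, -0.1336, 0.1414]
tcp_rot: [0.645, 0.764, -0.006, 0.006]
ft_force: [-1.4, -34.8, 1.8]
gripper_width: -0.0003
finger_force: 0.0
time: 7.02
tool_pos: [0.5379, -0.1317, 0.1417]
tcp_rot: [0.645, 0.764, -0.006, 0.006]
ft_force: [-1.7, -32.9, 5.0]
gripper_width: 0.0003
finger_force: 15.6
```

```bash
python3 -m jog '{"translation":[[-0.02,0,0],[-0.04,0,0],[-0.06,0,0],[-0.06,0,0],[0,0,0]],"angular":[[0,0,0],[0,0,0],[0,0,0],[0,0,0],[0,0,0]],"jaw":[1,1,1,1,1]}'; python3 -c "
from h import *
go([.54,-.23,.3],10)
d=cap('top');e=cap('scene');w=cap('wrist')
a=cv2.resize(d['pixels'][150:220,320:410],None,fx=4,fy=4,interpolation=cv2.INTER_CUBIC)
b=cv2.resize(e['pixels'][130:270,220:350],(260,280),interpolation=cv2.INTER_CUBIC)
c=cv2.resize(w['pixels'],(448,280))
p=np.hstack([b,c]);q=np.zeros((560,708,3),np.uint8);q[:280]=p;q[280:,:360]=a;cv2.imwrite('pics/door2.png',q[:,:,::-1])"
```

```text
time: 7.65
tool_pos: [0.5531, -0.2143, 0.1396]
tcp_rot: [0.644, 0.765, -0.0, -0.0]
ft_force: [-0.4, 0.5, -0.2]
gripper_width: -0.0001
finger_force: 0.0
pos [ 0.5531 -0.2143  0.1396] F [-0.4  0.5 -0.2] t 7.65 w -0.0001 ff 0.0
tool y yaw 9.87 z [-6.e-04  2.e-04 -1.e+00]
shift units [-0.0264 -0.0313 -0.3208] rows>= 2.6
turn units [-0.0002 -0.0001 -0.0007] rows>= 0.0 shift in turned frame [-0.0265 -0.0312 -0.3208]
```

View pics/door2.png

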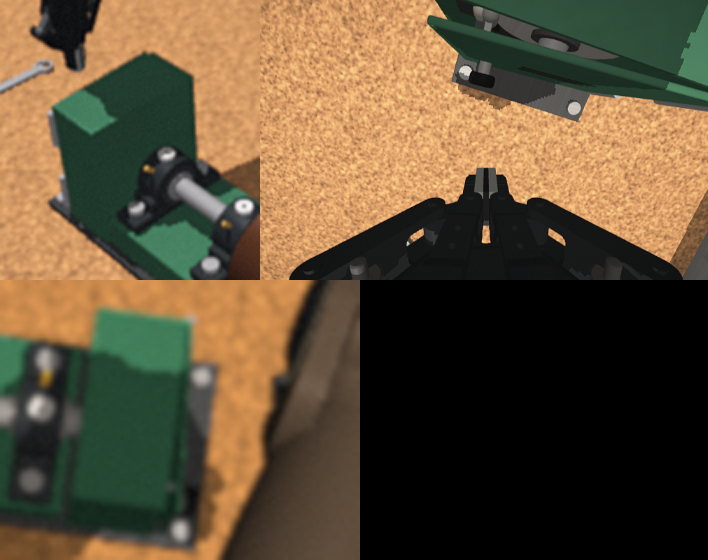

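The wrist inset shows a gap between door (edge (430,18) to (708,105)) and guard: the door still stands on the roller, not shut. I'll measure its angle and see what the gripper could have met.

```bash
python3 -c "
from h import *
w=cap('wrist');s=telemetry.read_state()
C=-np.ravel(w['tvec'])@R.from_rotvec(np.ravel(w['rvec'])).as_matrix();print('cam',C,'tcp',s['tool_pos'], 'cam in tool',R.from_quat(s['tcp_rot']).inv().apply(C-s['tool_pos']))
W=world(w);hsv=cv2.cvtColor(w['pixels'],cv2.COLOR_RGB2HSV)
g=(hsv[...,0]>60)&(hsv[...,0]<90)&(hsv[...,1]>80)
o=np.array([.612,.0497]);a=-.1265;ex=np.array([np.cos(a),np.sin(a)]);ey=np.array([-ex[1],ex[0]])
P=W[g];q=P[:,:2]-o;L=np.c_[q@ex,q@ey,P[:,2]]
k=(L[:,2]>.174)&(L[:,2]<.19)&(L[:,1]<-.17);M=L[k];print(len(M))
for lo in np.arange(-.1,.08,.02):
    m=M[(M[:,0]>lo)&(M[:,0]<lo+.02)]
    if len(m)>3: print(round(lo+.01,3),np.percentile(m[:,1],[2,50,98]).round(4),np.median(m[:,2]).round(4))
# everything green tall: guard edge
T=L[(L[:,2]>.182)];print('guard y min',np.percentile(T[:,1],[1,5,50]))
"
```

```text
cam [ 0.54012308 -0.14235191  0.28246022] tcp [ 0.55282586 -0.2118822   0.14010207] cam in tool [ 0.07075959 -0.00043955 -0.14231849]
12459
-0.07 [-0.1858 -0.1839 -0.1728] 0.1816
-0.05 [-0.1848 -0.1808 -0.1702] 0.1826
-0.03 [-0.1837 -0.1736 -0.1701] 0.1827
-0.01 [-0.1827 -0.1736 -0.1702] 0.1828
0.01 [-0.1816 -0.1772 -0.1701] 0.1827
0.03 [-0.1805 -0.1759 -0.1702] 0.1826
0.05 [-0.1795 -0.1768 -0.1703] 0.1819
0.07 [-0.1786 -0.1785 -0.1783] 0.1749
guard y min [-0.18341879 -0.17944478 -0.16579515]
```

```bash
python3 -m jog '{"translation":[[0.06,-0.014,0],[0.05,0,0],[0.03,0,0],[0,0,0]],"angular":[[0,0,0],[0,0,0],[0,0,0],[0,0,0]],"jaw":[1,1,1,1]}'
cat > door.py <<'E'
from h import *
s=telemetry.read_state();w=cap('wrist')
W=world(w);hsv=cv2.cvtColor(w['pixels'],cv2.COLOR_RGB2HSV)
g=(hsv[...,0]>55)&(hsv[...,0]<95)&(hsv[...,1]>60)
o=np.array([.612,.0497]);a=-.1265;ex=np.array([np.cos(a),np.sin(a)]);ey=np.array([-ex[1],ex[0]])
P=W[g];q=P[:,:2]-o;L=np.c_[q@ex,q@ey,P[:,2]]
M=L[(L[:,2]>.176)&(L[:,2]<.19)&(L[:,1]<-.16)]
pt=[]
for lo in np.arange(-.08,.08,.01):
    m=M[(M[:,0]>lo)&(M[:,0]<lo+.01)]
    if len(m)>20: pt.append((lo+.005,np.percentile(m[:,1],3)))
pt=np.array(pt);print(pt.round(4).tolist())
if len(pt)>2: print('slope',np.polyfit(pt[:,0],pt[:,1],1))
t=s['tool_pos'][:2]-o;print('tcp local',t@ex,t@ey,s['tool_pos'],'F',s['ft_force'].round(1),'T',s['ft_torque'].round(2))
E
python3 door.py;  python3 -m jog '{"translation":[[0.006,0,0],[0,0,0]],"angular":[[0,0,0],[0,0,0]],"jaw":[1,1]}'; python3 door.py
```

```text
time: 8.35
tool_pos: [0.5339, -0.1437, 0.1406]
tcp_rot: [0.642, 0.767, 0.0, 0.0]
ft_force: [-0.0, -0.3, 0.1]
gripper_width: -0.0004
finger_force: 0.0
[[-0.075, -0.1843], [-0.065, -0.1842], [-0.055, -0.1836], [-0.045, -0.183], [-0.035, -0.1824], [-0.025, -0.1818], [-0.015, -0.1813], [-0.005, -0.1807], [0.005, -0.1802], [0.015, -0.1798], [0.025, -0.1794], [0.035, -0.1787], [0.045, -0.1782], [0.055, -0.1778], [0.065, -0.1777]]
slope [ 0.05056718 -0.18063614]
tcp local -0.053028554488987426 -0.2016964643206237 [ 0.53394856 -0.14369458  0.14057673] F [-0.  -0.3  0.1] T [-0.02  0.02 -0.01]
time: 8.65
tool_pos: [0.5335, -0.1422, 0.1402]
tcp_rot: [0.643, 0.766, -0.0, -0.0]
ft_force: [-0.4, 0.4, 0.7]
gripper_width: -0.0002
finger_force: 0.0
[[-0.075, -0.1842], [-0.065, -0.1841], [-0.055, -0.1836], [-0.045, -0.183], [-0.035, -0.1822], [-0.025, -0.1814], [-0.015, -0.1814], [-0.005, -0.1809], [0.005, -0.1803], [0.015, -0.1798], [0.025, -0.1794], [0.035, -0.1788], [0.045, -0.1783], [0.055, -0.1778], [0.065, -0.1778]]
slope [ 0.0499349  -0.18060923]
tcp local -0.053656462347697234 -0.20028570426565517 [ 0.53350365 -0.14221587  0.14018621] F [-0.4  0.4  0.7] T [ 0.01 -0.03 -0.  ]
```

```bash
python3 -m jog '{"translation":[[-0.06,0,0],[-0.06,0,-0.06],[-0.06,0,-0.06],[0,0,-0.06],[0,0,0]],"angular":[[0,0,0],[0,0,0],[0,0,0],[0,0,0],[0,0,0]],"jaw":[1,1,1,1,1]}'; python3 -c "
from h import *
import door
w=cap('wrist','w3.png')
W=world(w);o=door.o;ex=door.ex;ey=door.ey
hsv=cv2.cvtColor(w['pixels'],cv2.COLOR_RGB2HSV)
g=(hsv[...,0]>55)&(hsv[...,0]<95)&(hsv[...,1]>60)
q=W[...,:2]-o;X=q@ex;Y=q@ey;Z=W[...,2]
for lo in np.arange(-.08,.08,.02):
    m=g&(X>lo)&(X<lo+.003)&(Z>.15)&(Y<-.13)
    if m.sum(): 
        i=np.argsort(Y[m]); yy=Y[m][i];zz=Z[m][i]; k=zz>.178
        b=np.arange(-.19,-.13,.004); print(round(lo,3),[ (round(float(np.median(zz[(yy>c)&(yy<c+.004)])),3) if ((yy>c)&(yy<c+.004)).any() else None) for c in b])
"
```

```text
time: 9.32
tool_pos: [0.5501, -0.2318, 0.2326]
tcp_rot: [0.643, 0.766, 0.001, 0.002]
ft_force: [0.0, 0.1, -0.7]
gripper_width: 0.0001
finger_force: 0.0
[[-0.075, -0.1857], [-0.065, -0.1853], [-0.055, -0.1847], [-0.045, -0.1841], [-0.035, -0.1836], [-0.025, -0.183], [-0.015, -0.1825], [-0.005, -0.1819], [0.005, -0.1814], [0.015, -0.1809], [0.025, -0.1803], [0.035, -0.1798], [0.045, -0.1792], [0.055, -0.1786], [0.065, -0.1782], [0.075, -0.1773]]
slope [ 0.05508814 -0.18165196]
tcp local -0.02588349378442344 -0.28709642152893117 [ 0.55010241 -0.23183685  0.23263084] F [ 0.   0.1 -0.7] T [ 0.03  0.   -0.06]
-0.08 [None, 0.18, None, None, 0.172, 0.184, None, None, None, None, None, None, None, None, None]
-0.06 [None, 0.177, 0.182, None, 0.185, 0.185, 0.185, 0.185, None, None, None, None, None, None, None]
-0.04 [None, 0.173, 0.182, None, 0.185, 0.185, 0.185, 0.185, 0.185, None, None, None, None, None, None]
-0.02 [None, 0.171, 0.181, None, 0.184, 0.185, 0.185, 0.185, 0.185, 0.185, 0.185, None, None, None, None]
0.0 [None, None, 0.179, None, 0.185, 0.185, 0.185, 0.185, 0.185, 0.185, 0.185, 0.185, None, None, None]
0.02 [None, None, 0.177, 0.182, 0.184, 0.185, 0.185, 0.185, 0.185, 0.185, 0.185, 0.184, 0.185, 0.185, None]
0.04 [None, None, 0.173, 0.181, 0.185, 0.185, 0.185, 0.185, 0.185, 0.185, 0.185, 0.185, 0.185, 0.185, 0.185]
0.06 [None, None, 0.168, 0.182, 0.185, 0.185, 0.185, 0.185, 0.185, 0.185, 0.185, 0.185, 0.185, 0.185, 0.185]
```

View pics/w3.png

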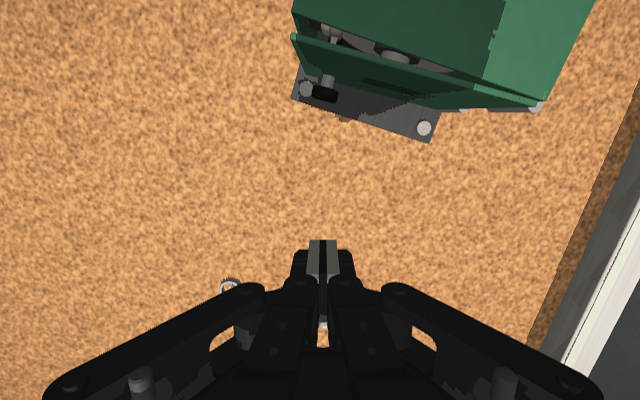

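The door line (293,35)–(543,103) still makes a wedge with the guard edge, so the door is at about 0.05 rad, on the roller. With tool y at +10° and the door at about -7°, the hinge-side linkage probably met the door first, which cost leverage. I'll turn the tool parallel to the door and push again.

```bash
python3 -m jog '{"translation":[[0,0,0],[0,0,0],[0,0,0],[0,0,0]],"angular":[[0,0,0.041],[0,0,0.041],[0,0,0.041],[0,0,0]],"jaw":[1,1,1,1]}'; python3 -c "
from h import *
h=np.array([.66735,-.13374]);t=.05-.1265
dx=np.array([np.cos(t),np.sin(t)]);dy=np.array([-dx[1],dx[0]])
q=np.r_[h-.136*dx-.03*dy,.15];print(q);go(q,-12)"
```

```text
time: 9.93
tool_pos: [0.5486, -0.2301, 0.2289]
tcp_rot: [0.777, 0.629, -0.001, -0.001]
ft_force: [-0.4, -0.2, 0.8]
gripper_width: 0.0001
finger_force: 0.0
[ 0.529455  -0.1532584  0.15     ]
pos [ 0.5486 -0.2301  0.2289] F [-0.4 -0.2  0.8] t 9.93 w 0.0001 ff 0.0
tool y yaw -12.03 z [-2.e-03  8.e-04 -1.e+00]
shift units [ 0.1422 -0.0691  0.1581] rows>= 1.8
turn units [-0.0007 -0.0001 -0.0002] rows>= 0.0 shift in turned frame [ 0.1423 -0.0694  0.1579]
```

```bash
python3 -m jog '{"translation":[[0,-0.035,0.08],[0,-0.034,0.078],[0.05,0,0],[0.05,0,0],[0.04,0,0],[0,0,0]],"angular":[[0,0,0],[0,0,0],[0,0,0],[0,0,0],[0,0,0],[0,0,0]],"jaw":[1,1,1,1,1,1]}'; python3 -m jog '{"translation":[[0.01,0,0],[0.01,0,0],[0,0,0]],"angular":[[0,0,0],[0,0,0],[0,0,0]],"jaw":[1,1,1]}';python3 door.py |tail -2;  python3 -m jog '{"translation":[[0.01,0,0],[0,0,0]],"angular":[[0,0,0],[0,0,0]],"jaw":[1,1]}'; python3 door.py |tail -2
```

```text
time: 10.68
tool_pos: [0.5302, -0.1536, 0.1511]
tcp_rot: [0.777, 0.63, -0.0, -0.0]
ft_force: [0.1, 0.3, 0.5]
gripper_width: 0.0
finger_force: 0.0
time: 11.05
tool_pos: [0.5322, -0.145, 0.1513]
tcp_rot: [0.778, 0.628, -0.0, 0.0]
ft_force: [0.2, 0.2, -0.4]
gripper_width: 0.0005
finger_force: 0.0
slope [ 0.05218938 -0.18061305]
tcp local -0.05458922928487595 -0.2032543250159714 [ 0.53220381 -0.14504309  0.15130344] F [ 0.2  0.2 -0.4] T [0.02 0.04 0.06]
time: 11.35
tool_pos: [0.5333, -0.1399, 0.1513]
tcp_rot: [0.778, 0.629, 0.0, 0.0]
ft_force: [-0.5, 1.2, 0.7]
gripper_width: -0.0
finger_force: 0.0
slope [ 0.0527521  -0.18061613]
tcp local -0.05415881561772793 -0.19805614796123988 [ 0.5332866  -0.13994076  0.15132637] F [-0.5  1.2  0.7] T [-0.01  0.02 -0.02]
```

```bash
for i in 1; do python3 -m jog '{"translation":[[0.008,0,0],[0,0,0]],"angular":[[0,0,0],[0,0,0]],"jaw":[1,1]}'; python3 door.py |tail -2; python3 -m jog '{"translation":[[0.008,0,0],[0,0,0]],"angular":[[0,0,0],[0,0,0]],"jaw":[1,1]}'; python3 door.py |tail -2; python3 -m jog '{"translation":[[0.006,0,0],[0,0,0]],"angular":[[0,0,0],[0,0,0]],"jaw":[1,1]}'; python3 door.py |tail -2; done | grep -E 'ft_f|slope|tcp l'
```

```text
ft_force: [-0.2, 0.0, -0.8]
slope [ 0.02824862 -0.17899311]
tcp local -0.05382942374516655 -0.19399999789124273 [ 0.5341251  -0.13595857  0.15132158] F [-0.2  0.  -0.8] T [-0.    0.03 -0.02]
ft_force: [-0.6, -0.5, 0.2]
slope [-1.43821816e-04 -1.76785436e-01]
tcp local -0.053485824044293494 -0.1899893303403155 [ 0.53497195 -0.1320233   0.151314  ] F [-0.6 -0.5  0.2] T [-0.06  0.03 -0.01]
ft_force: [-2.1, -6.3, -0.3]
slope [-0.00555955 -0.17635927]
tcp local -0.05340484986992212 -0.18871812279265435 [ 0.53521266 -0.13077247  0.15131661] F [-2.1 -6.3 -0.3] T [-1.17  0.26  0.01]
```

The door now reads shut, with force rising against its stop. I'll retreat and verify.

```bash
python3 -m jog '{"translation":[[0.006,0,0],[0,0,0],[0,0,0]],"angular":[[0,0,0],[0,0,0],[0,0,0]],"jaw":[1,1,1]}'|grep ft_f;  python3 -m jog '{"translation":[[-0.02,0,0],[-0.02,0,0],[-0.04,0,0],[-0.06,0,0],[-0.05,0,-0.06],[0,0,-0.08],[0,0,-0.08],[0,0,0]],"angular":[[0,0,0],[0,0,0],[0,0,0],[0,0,0],[0,0,0],[0,0,0],[0,0,0],[0,0,0]],"jaw":[1,1,1,1,1,1,1,1]}'; python3 door.py|tail -2; python3 -c "
from h import *
go([.383,.3325,.30],-25)"
```

```text
ft_force: [-4.4, -16.0, 0.7]
time: 13.68
tool_pos: [0.5172, -0.2208, 0.2648]
tcp_rot: [0.778, 0.628, 0.001, 0.003]
ft_force: [1.1, 0.3, -0.8]
gripper_width: -0.0003
finger_force: 0.0
slope [-0.00259029 -0.17718174]
tcp local -0.05993033367440184 -0.2802601825408658 [ 0.5171901  -0.22075979  0.26479663] F [ 1.1  0.3 -0.8] T [ 0.02  0.02 -0.02]
pos [ 0.5167 -0.2204  0.2627] F [-0.3  0.5 -0.4] t 13.72 w 0.0003 ff 0.0
tool y yaw -12.16 z [ 0.0028 -0.0011 -1.    ]
shift units [ 1.0246 -0.4941 -0.0767] rows>= 9.1
turn units [0.001  0.0001 0.0713] rows>= 1.2 shift in turned frame [ 0.8892 -0.7096 -0.0747]
```

```bash
python3 -m jog '{"translation":[[0,0,-0.04],[0,0,-0.035],[0.074,-0.059,0],[0.074,-0.059,0],[0.074,-0.059,0],[0.074,-0.059,0],[0.074,-0.059,0],[0.074,-0.059,0],[0.074,-0.059,0],[0.074,-0.059,0]],"angular":[[0,0,0.036],[0,0,0.036],[0,0,0],[0,0,0],[0,0,0],[0,0,0],[0,0,0],[0,0,0],[0,0,0],[0,0,0]],"jaw":[0,0,0,0,0,0,0,0,0,0]}'; python3 -c "
from h import *
go([.34,.24,.30],-25)"
```

```text
time: 14.98
tool_pos: [0.4271, 0.1498, 0.2974]
tcp_rot: [0.844, 0.537, -0.001, -0.0]
ft_force: [0.6, 0.2, 0.3]
gripper_width: 0.0857
finger_force: 0.0
pos [0.4271 0.1498 0.2974] F [0.6 0.2 0.3] t 14.97 w 0.0857 ff 0.0
tool y yaw -25.09 z [-1.7e-03 -6.0e-04 -1.0e+00]
shift units [ 0.0894 -0.2343 -0.005 ] rows>= 2.0
turn units [-0.0004  0.0004 -0.0005] rows>= 0.0 shift in turned frame [ 0.0898 -0.2341 -0.0052]
```

```bash
python3 -m jog '{"translation":[[0.045,-0.117,0],[0.045,-0.117,0],[0,0,0],[0,0,0]],"angular":[[0,0,0],[0,0,0],[0,0,0],[0,0,0]],"jaw":[0,0,0,0]}'
cat > chk.py <<'E'
from h import *
def meas(n,save=None):
    d=cap(n,save);W=world(d);x,y,z=W[...,0],W[...,1],W[...,2]
    near=(abs(x-.383)<.08)&(abs(y-.332)<.08)
    for nm,lo,hi in (('chk',.145,.17),('hold',.085,.094)):
        m=(near&(z>lo)&(z<hi)).astype(np.uint8); nl,lab,st,ce=cv2.connectedComponentsWithStats(m)
        if nl<2: print(n,nm,'none');continue
        i=1+np.argmax(st[1:,4]);P=W[lab==i]; r=cv2.minAreaRect(P[:,:2].astype(np.float32))
        print(n,nm,st[i].tolist(),'z',np.percentile(P[:,2],[5,50,95]).round(4),'rect',np.round(r[0],4),np.round(r[1],4),round(r[2],1))
meas('wrist','w4.png')
E
python3 chk.py;python3 -c "
from h import *
go([.383,.333,.19],-25)"
```

```text
time: 15.48
tool_pos: [0.3412, 0.2387, 0.2979]
tcp_rot: [0.844, 0.537, -0.001, 0.0]
ft_force: [0.1, 0.2, -0.0]
gripper_width: 0.0853
finger_force: 0.0
wrist chk [304, 36, 34, 74, 2420] z [0.157  0.1595 0.1609] rect [0.3828 0.3328] [0.0586 0.0285] 65.8
wrist hold [291, 33, 60, 94, 2832] z [0.0883 0.0897 0.0909] rect [0.3831 0.3327] [0.0938 0.0621] 65.5
pos [0.3417 0.2383 0.298 ] F [0.3 0.4 0.7] t 15.53 w 0.0851 ff 0.0
tool y yaw -25.13 z [-7.e-04 -9.e-04 -1.e+00]
shift units [ 0.2068 -0.0056  0.2159] rows>= 2.4
turn units [-0.0001  0.0004 -0.0007] rows>= 0.0 shift in turned frame [ 0.2065 -0.0052  0.2161]
```

View pics/w4.png

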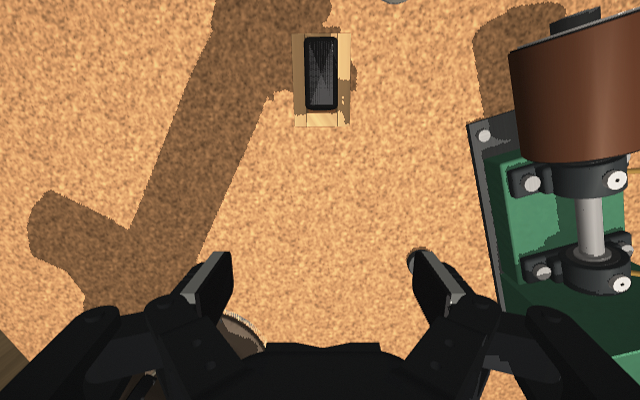

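The view shows the checker top at (304–338, 36–110) centred in its holder, with clear room for the fingers on both sides. Heights are 159.5 mm for the checker and 90 mm for the holder, as they should be.

```bash
python3 -m jog '{"translation":[[0.103,-0.003,0.07],[0.103,-0.002,0.07],[0,0,0.06],[0,0,0]],"angular":[[0,0,-0.002],[0,0,0],[0,0,0],[0,0,0]],"jaw":[0,0,0,0]}'; python3 -c "
from h import *
go([.383,.3328,.117],-24.5)"
```

```text
time: 16.02
tool_pos: [0.3826, 0.3313, 0.1958]
tcp_rot: [0.843, 0.538, -0.003, 0.001]
ft_force: [0.3, 0.1, 0.9]
gripper_width: 0.0854
finger_force: 0.0
pos [0.3826 0.3313 0.1958] F [0.3 0.1 0.9] t 16.02 w 0.0854 ff 0.0
tool y yaw -24.88 z [-0.0046 -0.0043 -1.    ]
shift units [ 0.004  -0.0002  0.1575] rows>= 1.3
turn units [-0.0008  0.0019 -0.0021] rows>= 0.0 shift in turned frame [ 0.003  -0.0005  0.1575]
```

```bash
python3 -m jog '{"translation":[[0.003,0,0.05],[0,0,0.05],[0,0,0.05],[0,0,0]],"angular":[[0,0,0],[0,0,0],[0,0,0],[0,0,0]],"jaw":[0,0,0,0]}'; python3 -m jog '{"translation":[[0,0,0],[0,0,0],[0,0,0],[0,0,0],[0,0,0],[0,0,0]],"angular":[[0,0,0],[0,0,0],[0,0,0],[0,0,0],[0,0,0],[0,0,0]],"jaw":[0.6,0.8,0.8,0.8,0.8,0.8]}' 45;python3 -c "
from h import *
go([.383,.3328,.187],-24.5)"
```

```text
time: 16.52
tool_pos: [0.3834, 0.3332, 0.1238]
tcp_rot: [0.843, 0.538, -0.001, 0.0]
ft_force: [-0.5, -0.4, 0.2]
gripper_width: 0.0854
finger_force: 0.0
time: 17.27
tool_pos: [0.3836, 0.3351, 0.1247]
tcp_rot: [0.842, 0.539, 0.001, 0.0]
ft_force: [0.6, -1.7, 5.6]
gripper_width: 0.0272
finger_force: 44.8
pos [0.3836 0.3351 0.1247] F [ 0.6 -1.7  5.6] t 17.27 w 0.0272 ff 44.8
tool y yaw -24.73 z [ 1.7e-03  8.0e-04 -1.0e+00]
shift units [-0.0045  0.0009 -0.1245] rows>= 1.0
turn units [ 0.0004 -0.0004 -0.0013] rows>= 0.0 shift in turned frame [-0.0047  0.0007 -0.1245]
```

```bash
python3 -m jog '{"translation":[[0,0,-0.02],[0,0,-0.03],[0,0,-0.04],[0,0,-0.04],[0,0,-0.05],[0,0,-0.05],[0,0,-0.05],[0,0,0],[0,0,0]],"angular":[[0,0,0],[0,0,0],[0,0,0],[0,0,0],[0,0,0],[0,0,0],[0,0,0],[0,0,0],[0,0,0]],"jaw":[0.8,0.8,0.8,0.8,0.8,0.8,0.8,0.8,0.8]}'; python3 -c "
from h import *
go([.56,.05,.30],-25)
d=cap('scene','s5.png')
e=d['pixels'][80:300,300:620,::-1];cv2.imwrite('pics/s5c.png',cv2.resize(e,None,fx=2.4,fy=2.4))"
```

```text
time: 18.4
tool_pos: [0.3829, 0.3347, 0.2631]
tcp_rot: [0.842, 0.539, -0.0, 0.0]
ft_force: [-0.5, 0.8, -2.4]
gripper_width: 0.0276
finger_force: 44.5
pos [0.3829 0.3347 0.2631] F [-0.5  0.8 -2.4] t 18.4 w 0.0276 ff 44.5
tool y yaw -24.72 z [-6.e-04 -5.e-04 -1.e+00]
shift units [-0.369   0.5599 -0.0737] rows>= 5.4
turn units [-0.0001  0.0002  0.0015] rows>= 0.0 shift in turned frame [-0.3663  0.5616 -0.0738]
```

View pics/s5c.png

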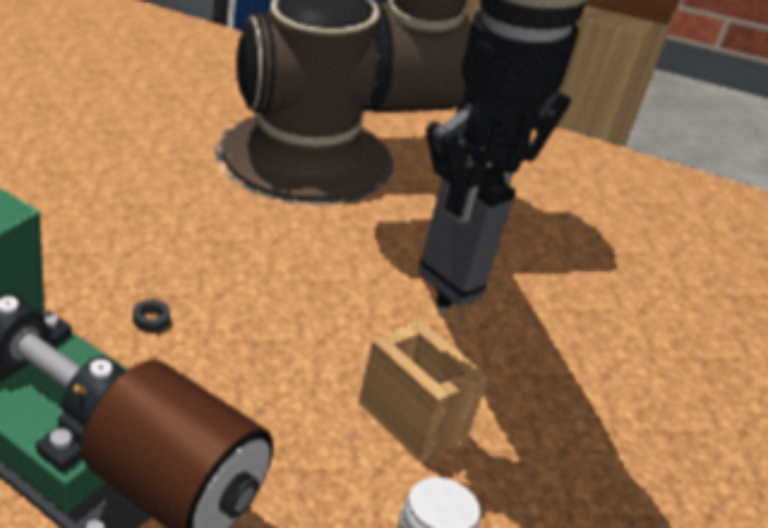

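The checker is out of the holder and hangs upright in the fingers, tip at crop (445,300); the holder, tin and collar are undisturbed. Next I'll go near the pad and measure it with the wrist camera.

```bash
python3 -m jog '{"translation":[[0,0,-0.04],[0,0,-0.036],[-0.045,0.078,0],[-0.045,0.078,0],[-0.045,0.078,0],[-0.045,0.078,0],[-0.045,0.078,0],[-0.045,0.078,0],[-0.045,0.078,0],[0,0,0]],"angular":[[0,0,0],[0,0,0],[0,0,0],[0,0,0],[0,0,0],[0,0,0],[0,0,0],[0,0,0],[0,0,0],[0,0,0]],"jaw":[0.8,0.8,0.8,0.8,0.8,0.8,0.8,0.8,0.8,0.8]}'
cat > pad.py <<'E'
from h import *
w=cap('wrist');W=world(w);hsv=cv2.cvtColor(w['pixels'],cv2.COLOR_RGB2HSV);x,y,z=W[...,0],W[...,1],W[...,2]
b=(hsv[...,1]<50)&(hsv[...,2]>120)&(z>.12)&(z<.145)&(x>.5)&(x<.72)&(y>-.1)&(y<.2)
b=cv2.morphologyEx(b.astype(np.uint8),cv2.MORPH_CLOSE,np.ones((5,5),np.uint8))
nl,lab,st,ce=cv2.connectedComponentsWithStats(b)
for i in range(1,nl):
    if st[i,4]>30: 
        c=np.argwhere(lab==i)[:,::-1].astype(np.float32);(u,v),rad=cv2.minEnclosingCircle(c)
        print('pad',st[i].tolist(),'z',np.nanmedian(z[lab==i]).round(4),'circle',round(u),round(v),round(rad,1),ray(w,u,v,.1315).round(4))
go([.62,.113,.30],-24.7)
E
python3 pad.py; python3 -c "
from h import *
s=telemetry.read_state();t=s['tool_pos']
# checker tilt/tip: points below gripper in scene and top
for n in ('scene','wrist'):
    d=cap(n,'c_'+n+'.png');W=world(d);q=W-t
    rr=R.from_quat(s['tcp_rot']).inv().apply(q.reshape(-1,3)).reshape(q.shape)
    m=(abs(rr[...,0])<.045)&(abs(rr[...,1])<.03)&(rr[...,2]>.01)&(rr[...,2]<.13)
    v,u=np.nonzero(m);print(n,m.sum(),(u.min(),u.max(),v.min(),v.max()) if len(u) else '')
    P=rr[m]
    for lo in np.arange(.01,.125,.01):
        k=P[(P[:,2]>=lo)&(P[:,2]<lo+.01)]
        if len(k)>3: print(round(lo+.005,3),len(k),'x',np.percentile(k[:,0],[3,50,97]).round(4),'y',np.percentile(k[:,1],[3,50,97]).round(4))
"
```

```text
time: 19.7
tool_pos: [0.5661, 0.0751, 0.2996]
tcp_rot: [0.843, 0.538, -0.002, -0.0]
ft_force: [-0.8, 0.3, -1.4]
gripper_width: 0.0274
finger_force: 45.3
pad [308, 82, 78, 28, 182] z 0.137 circle 346 96 40.8 [0.6226 0.1437 0.1315]
pad [346, 117, 20, 21, 335] z 0.1307 circle 356 127 10.5 [0.6188 0.1127 0.1315]
pad [378, 232, 18, 18, 257] z 0.1306 circle 387 241 9.2 [ 0.602  -0.014   0.1315]
pos [0.5653 0.0764 0.3   ] F [-0.3 -1.2 -1. ] t 19.75 w 0.0272 ff 45.3
tool y yaw -24.87 z [-3.e-03 -2.e-04 -1.e+00]
shift units [ 0.1125  0.0684 -0.0003] rows>= 1.1
turn units [-0.0009  0.0004 -0.001 ] rows>= 0.0 shift in turned frame [0.1123 0.0688 0.    ]
scene 657 (np.int64(331), np.int64(354), np.int64(151), np.int64(195))
0.015 98 x [-0.0263  0.0235  0.0278] y [-0.0103  0.0133  0.0154]
0.025 93 x [-0.0263  0.0207  0.0282] y [-0.0101  0.0135  0.0154]
0.035 93 x [-0.025   0.0228  0.0283] y [-0.0095  0.0134  0.0155]
0.045 92 x [-0.0224  0.023   0.0279] y [-0.0111  0.0132  0.0155]
0.055 82 x [-0.0235  0.0238  0.0282] y [-0.0092  0.0131  0.0156]
0.065 91 x [-0.0254  0.0226  0.0285] y [-0.0102  0.01
[... 202 characters left out ...]
]
0.105 8 x [-0.0014  0.0015  0.0034] y [-0.0026  0.0044  0.0076]
0.115 7 x [-0.0021 -0.0001  0.0014] y [0.0003 0.0032 0.0048]
wrist 1114 (np.int64(297), np.int64(349), np.int64(174), np.int64(206))
0.015 242 x [0.0258 0.0273 0.0277] y [-0.0133 -0.0009  0.0113]
0.025 194 x [0.0261 0.0273 0.0277] y [-0.0133 -0.0009  0.0112]
0.035 175 x [0.0258 0.0273 0.0277] y [-0.0132 -0.0009  0.0115]
0.045 148 x [0.0254 0.0273 0.0277] y [-0.0134 -0.0006  0.0115]
0.055 132 x [0.026  0.0273 0.0276] y [-0.0131 -0.0012  0.0112]
0.065 144 x [0.0245 0.0274 0.0281] y [-0.0141 -0.0008  0.0125]
0.075 67 x [0.0266 0.0275 0.0279] y [-0.0125 -0.0008  0.0109]
0.085 12 x [0.0272 0.0273 0.0274] y [-0.0095 -0.0008  0.0064]
```

```bash
python3 -m jog '{"translation":[[0.058,0.034,0],[0.058,0.034,0],[0,0,0.03],[0,0,0.03],[0,0,0.02],[0,0,0]],"angular":[[0,0,0],[0,0,0],[0,0,0],[0,0,0],[0,0,0],[0,0,0]],"jaw":[0.8,0.8,0.8,0.8,0.8,0.8]}'; python3 -c "
from h import *
go([.6202,.1145,.256],-24.7)"
```

```text
time: 20.6
tool_pos: [0.6195, 0.1166, 0.2612]
tcp_rot: [0.842, 0.54, -0.001, -0.0]
ft_force: [-0.2, 1.2, -0.7]
gripper_width: 0.0274
finger_force: 45.8
pos [0.6195 0.1166 0.2612] F [-0.2  1.2 -0.7] t 20.6 w 0.0274 ff 45.8
tool y yaw -24.67 z [-1.4e-03 -2.0e-04 -1.0e+00]
shift units [-0.0032  0.0031  0.0104] rows>= 0.1
turn units [-0.0004  0.0002  0.0002] rows>= 0.0 shift in turned frame [-0.0032  0.0031  0.0104]
```

```bash
python3 -m jog '{"translation":[[-0.003,0.003,0.008],[0,0,0],[0,0,0]],"angular":[[0,0,0],[0,0,0],[0,0,0]],"jaw":[0.8,0.8,0.8]}'
cat > tip.py <<'E'
from h import *
go([.6202,.1145,.245],-24.7)
F=[]
s=telemetry.read_state()
d=cap('scene');W=world(d);q=R.from_quat(s['tcp_rot']).inv().apply((W-s['tool_pos']).reshape(-1,3)).reshape(W.shape)
for lo in np.arange(.085,.125,.004):
    m=(abs(q[...,0])<.02)&(abs(q[...,1])<.02)&(q[...,2]>=lo)&(q[...,2]<lo+.004)
    if m.sum()>1: print(round(lo,3),m.sum(),'local x,y med',np.median(q[m],0).round(4),'world',np.median(W[m],0).round(4))
v=cv2.resize(d['pixels'][140:260,280:420,::-1],None,fx=4,fy=4,interpolation=cv2.INTER_CUBIC);cv2.imwrite('pics/tip_%.2f.png'%s['time'],v)
E
python3 tip.py; ls pics|grep tip
```

```text
time: 20.98
tool_pos: [0.6212, 0.1138, 0.2582]
tcp_rot: [0.842, 0.539, 0.0, 0.0]
ft_force: [-0.0, -0.5, -0.7]
gripper_width: 0.0278
finger_force: 45.8
pos [0.6212 0.1138 0.2582] F [-0.  -0.5 -0.7] t 20.98 w 0.0278 ff 45.8
tool y yaw -24.74 z [ 6.e-04  1.e-04 -1.e+00]
shift units [ 0.0004 -0.0023  0.0264] rows>= 0.2
turn units [ 0.0001 -0.0001 -0.0002] rows>= 0.0 shift in turned frame [ 0.0004 -0.0023  0.0264]
0.089 2 local x,y med [0.0002 0.0097 0.0907] world [0.6301 0.11   0.1675]
0.097 4 local x,y med [0.0009 0.0077 0.0994] world [0.6279 0.1114 0.1588]
0.101 2 local x,y med [-0.0003  0.0059  0.1044] world [0.6265 0.1111 0.1538]
0.105 2 local x,y med [0.001  0.0005 0.1072] world [0.6221 0.1146 0.151 ]
0.109 5 local x,y med [-0.0009  0.0037  0.1112] world [0.6234 0.1124 0.147 ]
0.113 6 local x,y med [-0.0009  0.0025  0.1153] world [0.6235 0.1123 0.1429]
0.121 4 local x,y med [-0.0009 -0.0056  0.1246] world [0.617  0.1154 0.1336]
tip_20.98.png
```

```bash
python3 -m jog '{"translation":[[0,-0.001,0.008],[0,0,0.006],[0,0,0],[0,0,0]],"angular":[[0,0,0],[0,0,0],[0,0,0],[0,0,0]],"jaw":[0.8,0.8,0.8,0.8]}'|grep -E 'pos|ft'; python3 -m jog '{"translation":[[0,0,0.004],[0,0,0.002],[0,0,0],[0,0,0]],"angular":[[0,0,0],[0,0,0],[0,0,0],[0,0,0]],"jaw":[0.8,0.8,0.8,0.8]}'|grep -E 'pos|ft'; python3 -m jog '{"translation":[[0,0,0.004],[0,0,0],[0,0,0],[0,0,0]],"angular":[[0,0,0],[0,0,0],[0,0,0],[0,0,0]],"jaw":[0.8,0.8,0.8,0.8]}'|grep -E 'pos|ft'; python3 tip.py
```

```text
tool_pos: [0.6206, 0.1142, 0.2508]
ft_force: [0.6, -0.4, -1.5]
tool_pos: [0.6207, 0.1142, 0.248]
ft_force: [0.3, -0.3, -0.6]
tool_pos: [0.6207, 0.1142, 0.2459]
ft_force: [1.0, 0.3, 0.0]
pos [0.6207 0.1142 0.2459] F [1.  0.3 0. ] t 22.52 w 0.0277 ff 46.1
tool y yaw -24.73 z [ 3.e-04 -0.e+00 -1.e+00]
shift units [ 0.0002 -0.0011  0.0018] rows>= 0.0
turn units [ 0.0001 -0.     -0.0002] rows>= 0.0 shift in turned frame [ 0.0002 -0.0011  0.0018]
0.097 5 local x,y med [0.0015 0.0075 0.1003] world [0.6268 0.1124 0.1456]
0.101 2 local x,y med [0.0032 0.0048 0.1032] world [0.6265 0.1151 0.1427]
0.109 12 local x,y med [0.0002 0.0031 0.1124] world [0.6231 0.1139 0.1335]
0.113 26 local x,y med [0.0013 0.0004 0.1146] world [0.6224 0.1155 0.1313]
0.117 66 local x,y med [0.0036 0.0041 0.1197] world [0.6258 0.1177 0.1262]
0.121 66 local x,y med [0.0047 0.0095 0.1227] world [0.6326 0.1158 0.1232]
```

```bash
cat > favg.py <<'E'
from h import *
F=[];Z=[]
for i in range(12):
    cap('wrist');s=telemetry.read_state();F.append(s['ft_force']);Z.append(s['tool_pos'])
print('F',np.mean(F,0).round(2),'+-',np.std(F,0).round(2),'pos',np.mean(Z,0).round(4),'t',s['time'])
E
python3 favg.py; python3 -m jog '{"translation":[[0,-0.001,0.002],[0,0,0],[0,0,0]],"angular":[[0,0,0],[0,0,0],[0,0,0]],"jaw":[0.8,0.8,0.8]}'|grep -E 'pos|ft';python3 favg.py; python3 tip.py|head -1; ls pics|grep tip
```

```text
F [0.92 0.24 0.53] +- [0.37 0.43 0.42] pos [0.6207 0.1142 0.2458] t 23.175
tool_pos: [0.6203, 0.1143, 0.2449]
ft_force: [1.8, -0.6, 0.8]
F [ 2.11 -0.72  1.05] +- [0.58 0.37 0.53] pos [0.6202 0.1144 0.2448] t 24.15
pos [0.6202 0.1144 0.2448] F [ 2.7 -0.6  1. ] t 24.15 w 0.0275 ff 46.1
tip_20.98.png
tip_22.52.png
tip_24.15.png
```

View pics/tip_24.15.png

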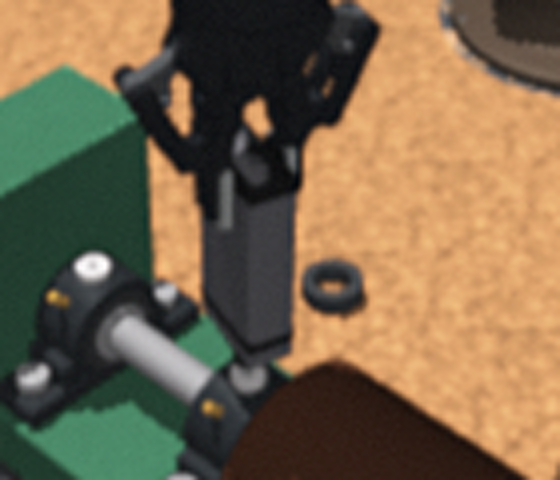

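```bash
python3 -c "
from h import *
s=telemetry.read_state();w=cap('wrist');W=world(w);q=R.from_quat(s['tcp_rot']).inv().apply((W-s['tool_pos']).reshape(-1,3)).reshape(W.shape)
for lo in np.arange(.015,.085,.02):
    m=(abs(q[...,0])<.045)&(abs(q[...,1])<.02)&(q[...,2]>=lo)&(q[...,2]<lo+.01)
    print(lo,np.median(q[m],0).round(4))
d=cap('top');e=cap('scene')
# door: guard-side green in the scene
W=world(e);hsv=cv2.cvtColor(e['pixels'],cv2.COLOR_RGB2HSV);g=(hsv[...,0]>55)&(hsv[...,0]<95)&(hsv[...,1]>60)&(W[...,2]>.175)
L=W[g][:,:2]-[.612,.0497];a=-.1265;ex=np.array([np.cos(a),np.sin(a)]);ey=np.array([-ex[1],ex[0]]);Y=L@ey;X=L@ex
for lo in np.arange(-.08,.08,.04): print('door edge',lo,np.percentile(Y[(X>lo)&(X<lo+.03)],2).round(4))
"
```

```text
0.015 [ 0.0268 -0.0001  0.0198]
0.035 [0.0268 0.0005 0.0396]
0.05500000000000001 [ 0.0267 -0.0001  0.0596]
0.07500000000000001 [0.0268 0.0003 0.0778]
door edge -0.08 -0.169
door edge -0.04 -0.1684
door edge 0.0 -0.1685
door edge 0.039999999999999994 -0.1677
```

The picture shows the checker upright with its tip on the bright pad at (248,375). The body is plumb to within 0.01 rad, the tip is within about 1 mm of the pad's centre, the press is about 3 N, and the door edge is parallel to the guard.

```bash
python3 -c "
from h import *
print(order.close_job())"
```

```text
the job is handed in; nothing more can be done
None
```

The job is handed in, but the interface gave no verdict: by my own measurements the door is shut on its catch and the checker is held upright on the drum-side pad, pressing about 3 N with the tip about half-way in.

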